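Screw the plug into the battery box

TASK

Close the blue battery box with its orange screw plug: set the plug in the mouth of the metal collar, turn it gently backward (anticlockwise from above) until you feel the thread start drop, then turn it forward (clockwise) until its rim sits fully home on the collar. Keep it upright and never force it, whether pressing or turning: just snug is enough. Let go of it, and leave the multimeter, breadboard, screwdriver and pliers where they are.

Things in the scene. Friction and masses are not known exactly. Their poses are not given: they have to be found in the camera images.
- plug_grip (a point): Centre of the grip bar of the loose orange screw plug (80 to 170 g, upright on the table at the start). The bar is 52 long (this frame's x), 16 wide (y), 28 high; this point is half-way up it, on the plug's axis (z up), 50 above the shank's foot. It stands on a round orange rim, 60 diameter, 6 thick, with its underside 20 below this point.
- plug: The same plug; origin at the foot of its steel shank, z up its axis. The shank is 30 long below the rim, 33.6 diameter, tapering to 26 over its last 6. Three brass lugs (round pins 6 thick, 120 degrees apart, one along +x) reach out to 22 from the axis, their centres 10 above this origin.
- mouth (a point): Centre of the mouth of the metal collar, on its axis, level with its flat top face (z up), 96 above the table. The collar is 66 outer diameter, 36 high; bore 47 diameter, chamfered to 52 at the mouth. Set down anywhere, the plug rests with its lugs on the thread ridges (plug_grip 28 to 36 above this point), or now and then falls straight into the start (24.4).
- thread (a point): Point on the collar's axis 14 below the mouth. Right-hand brass thread, 3 starts 120 degrees apart: ridges 36 inner diameter, each 94 degrees long, rising 4.9 per rad anticlockwise, then a stop 5 degrees wide after a gap of 21 (a lug takes 16). Where the starts lie round the collar is unknown, unrelated to any frame. Driven forward before the drop, the lugs hit the stops: do not force.
- cell_top (a point): Flat top of the green battery cell in the collar, 25.6 below the mouth at first, on a spring. Turned backward, at most 2 rad, the plug climbs, then drops 4 or more on to it (plug_grip 24.4 above the mouth) if free to slide; then a stop blocks backward turning. Forward 1.2 to 1.6 rad then draws it home (plug_grip 20 above the mouth) and it tightens. Spring 3.5 to 7 N, lifts an unthreaded plug.
- box: The fixed blue steel battery box, 150 by 120 (its x and y) and 60 high, with the collar in the middle of its top; origin at the centre of its underside, 96 below the mouth. A closing moment of 0.2 N m is ample to hold the plug; it should never get more than 0.5 N m, forward or backward.
- multimeter: Loose red multimeter, 140 by 75 by 34 high, origin at the centre of its underside. Leave alone.
- breadboard: Loose white breadboard, 165 by 55 by 9 high, origin at the centre of its underside. Leave alone.
- screwdriver: Loose red screwdriver, 170 long, lying along its x axis, origin on the table below it. Leave alone.
- pliers: Loose red-handled pliers, 130 long, 12 high, origin on the table below the pivot. Leave alone.
Not all that is in view belongs to the job. Of the things that look like the plug, the largest one is meant.

How it is judged:
By the outcome, as a careful person would: the job done as asked, in the order asked, and still so for the second after the job is handed in, with the robot touching nothing.
It also fails if it takes over 72 s, if anything falls off the work surface, if the arm or the gripper's body presses on something with over 40 N, if the wrist force passes 120 N, or if a joint passes its speed limit or range.

ROBOT

A 6-joint arm with a two-finger parallel gripper is mounted at the origin on the work surface. World frame = base frame: x ahead of the robot, y to its left, z up, the work surface at z = 0. Lengths are in m, angles in rad, forces in N, time in s.
With the tool pointing down it reaches from about 0.35 to 0.975 m from the base axis. Payload 4.9 kg.
Tool frame: the origin (TCP) lies midway between the tips of the shut fingers; the grasp point (between the pads) lies 19 mm behind it; z points along the fingers, y is the direction in which the jaws open and shut (so a half turn about z gives the same grasp; the last joint's range is limited). The gripper opens to 85 mm and grips with 20 to 120 N. Pads are 22 mm wide; open, the fingers measure 114 mm over their backs; the gripper's body (76 mm by 85 mm) begins 54 mm behind the grasp point. The pads swing forward as they close: fully open they stand 13 mm farther back than shut.
Start: joints at [-1.386, 0.053, 1.613, -0, 1.476, -0.119], TCP at [0.187, -0.596, 0.231] pointing down, gripper open.
Joint ranges: [-3.01, 3.01], [-1.01, 2.22], [0.06, 2.58], [-1.02, 4.17], [0.09, 2.62], [-3.14, 3.14]. Speed limits (rad/s): [2.57, 2.57, 3.14, 3.14, 3.14, 3.14].

INTERFACE

Orientations are given as a rotation vector (axis times angle).
In Python, from plant import ctrl gives the robot as it stands.
- The arm moves only by the shell command python3 -m crank 'ROWS'. ROWS is a JSON object of lists of equal length, an entry for each row: "travel": the shift along the tool's x, y, z scaled (see below), a list of three; "delta_rot": the turn, a rotation vector about the tool's x, y, z scaled (see below), a list of three; "claw": the closure in counts, from 0 (fully open) to 255 (shut). In form: {"travel": [[x, y, z], ...], "delta_rot": [[wx, wy, wz], ...], "claw": [claw, ...]}. A call has exactly 10 rows; each row is the pose to reach, as a shift and turn from the pose measured when the call began, along the tool's axes at that moment; what a row does not reach only later rows make up. The controller multiplies each number of a shift by 0.4 m and each number of a turn by 90 degrees. A row lasts 1/10 s, in which the tool goes at most 50 mm and 8.59 degrees, less where a joint would pass 70% of its speed; a pose out of reach is approached as far as the arm can. A call with a number of a shift or a turn outside -1 to 1 is refused whole. A call with a gripper value outside its range is refused whole. The fingers move at their own pace and stop on an object; the grip force is fixed at half the most. Time passes only in rows, so rows that repeat a pose let the fingers close, or fill a call up. It gives the time, the measured TCP pose, the force and the opening at its end, in the units of the state.
- ctrl.get_obs(): the state, without advancing time (a new reading comes with each control period).
- ctrl.get_image(name): name is "scene" or "side" or "wrist"; returns a dict with "img" (384x512x3 uint8, blue, green, red), "K" (3x3 intrinsics, pixels), "pose" (4x4, takes a point from camera to world coordinates); the wrist camera has in their place "T_tool_cam" (4x4, takes a point from camera to tool coordinates, whose origin is the TCP and whose axes are the flange's). Camera axes: x right, y down, z forward; pixel columns grow to the right and rows downward; lengths in m; the calibration is good to about 2 mm. A picture is of the moment at which its call begins: read the wrist's pose just before it. There is no depth.
- ctrl.hand_in(): hands the job in, once; it reports no verdict.
The state is a dict: "time": time; "qpos": joint angles; "dq": joint speeds; "joint_efforts": joint torques, N m; "eef_pos": TCP position; "orientation": TCP orientation; "force": force on the tool from outside, world axes, zero at the start; "torque": the same for the moment, N m; "width": opening from 0.0 (shut) to 1.0 (fully open).
Only numpy, scipy, OpenCV 4.12 (cv2) and the standard library are available. Lean on these libraries where they do the work, as an engineer would, in place of code of your own. Each camera call takes 0.05 s, during which the arm holds its last target. There are 200 camera calls.

## Working session

There is one attempt and no reset: what is moved stays moved. The work goes in short steps, Python scripts to look and compute and a shell command to move; the robot and the scene stay as the last step left them, time stands still between calls to the robot, and variables do not carry over. Pictures are saved under pics/ and viewed, about 8 in all and at most 12, crops included, and the job is handed in when it is done.

```bash
ls; mkdir -p pics; python3 - <<'E'
from plant import ctrl
import cv2,numpy as np
o=ctrl.get_obs();print(o)
ims=[]
for n in("scene","side"):
    d=ctrl.get_image(n);cv2.imwrite(f"pics/{n}0.png",d["img"]);print(n,d["K"].tolist(),np.round(d["pose"],4).tolist())
d=ctrl.get_image("wrist");cv2.imwrite("pics/wrist0.png",d["img"]);print(d["K"].tolist(),np.round(d["T_tool_cam"],4).tolist())
E
```

```text
pics
{'time': 0.0, 'qpos': array([-1.38601426e+00,  5.33536020e-02,  1.61427288e+00, -2.41431307e-05,
        1.47600326e+00, -1.18966438e-01]), 'dq': array([-9.04988598e-04, -4.32744623e-05, -2.26679758e-04, -1.77498487e-04,
       -1.00832846e-03, -2.90676434e-04]), 'joint_efforts': array([-8.02656723e-05, -3.93676364e+01, -3.70176995e+01, -1.60626013e-05,
        6.99044263e-03, -1.18044727e-05]), 'eef_pos': array([ 0.18683704, -0.59577493,  0.23007765]), 'orientation': array([-3.10341826e+00, -4.74990609e-01,  1.42918207e-04]), 'force': array([0.54068047, 0.3677075 , 0.73173233]), 'torque': array([-0.05472343, -0.00584987, -0.0190434 ]), 'width': 1.0017564512551715}
scene [[404.91848827084686, 0.0, 252.65933002428264], [0.0, 404.91848827084686, 185.22438007497456], [0.0, 0.0, 1.0]] [[-0.1088, 0.7515, -0.6507, 1.2652], [0.994, 0.0852, -0.0679, 0.074], [0.0044, -0.6542, -0.7563, 0.8875], [0.0, 0.0, 0.0, 1.0]]
side [[421.8978770889127, 0.0, 262.0826235040299], [0.0, 421.8978770889127, 193.46655832059838], [0.0, 0.0, 1.0]] [[-0.99, -0.0895, 0.1094, 0.4797], [-0.1411, 0.585, -0.7986, 0.9086], [0.0075, -0.8061, -0.5918, 0.7774], [0.0, 0.0, 0.0, 1.0]]
[[292.5393780356856, 0.0, 257.99759900289473], [0.0, 292.5393780356856, 191.35577156541154], [0.0, 0.0, 1.0]] [[0.0002, -0.9645, -0.2642, 0.0666], [1.0, 0.0001, 0.0001, -0.0001], [-0.0001, -0.2642, 0.9645, -0.1412], [0.0, 0.0, 0.0, 1.0]]
```

View pics/scene0.png

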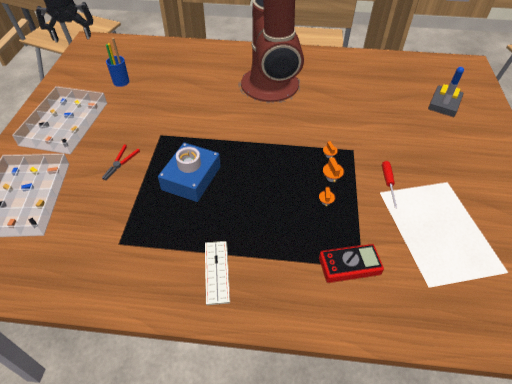

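View pics/side0.png

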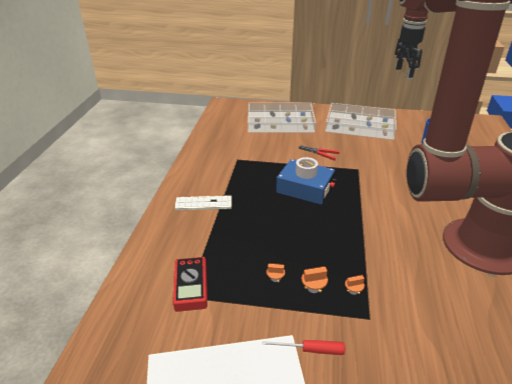

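Scene: three orange plugs at (330,149), (333,170) and (327,196) in the scene view, and at (355,285), (315,278) and (276,271) in the side view. The middle one looks largest. The collar is at (188,158) in the scene view and (307,167) in the side view. Next, one close crop to check.

```bash
cat > h.py <<'E'
import numpy as np,cv2
from plant import ctrl
from scipy.spatial.transform import Rotation as R
def ray(K,T,uv):
    d=T[:3,:3]@np.linalg.solve(K,[uv[0],uv[1],1.]);return T[:3,3],d/np.linalg.norm(d)
def atz(K,T,uv,z):
    o,d=ray(K,T,uv);return o+d*(z-o[2])/d[2]
def proj(K,T,P):
    p=(np.atleast_2d(P)-T[:3,3])@T[:3,:3];q=p@K.T;return q[:,:2]/q[:,2:]
def meet(rays):
    A=sum(np.eye(3)-np.outer(d,d) for o,d in rays);b=sum((np.eye(3)-np.outer(d,d))@o for o,d in rays)
    return np.linalg.solve(A,b)
def wrist():
    o=ctrl.get_obs();d=ctrl.get_image("wrist")
    T=np.eye(4);T[:3,:3]=R.from_rotvec(o["orientation"]).as_matrix();T[:3,3]=o["eef_pos"]
    return d["img"],d["K"],T@d["T_tool_cam"],o
E
python3 - <<'E'
from h import *
a=cv2.imread("pics/scene0.png");b=cv2.imread("pics/side0.png")
f=lambda im,x,y,w,h,s:cv2.resize(im[y:y+h,x:x+w],None,fx=s,fy=s,interpolation=cv2.INTER_CUBIC)
t=np.hstack([f(a,300,135,60,75,4),f(a,150,140,80,75,4)])
u=np.hstack([f(b,260,255,115,60,4),np.zeros((240,100,3),np.uint8)]);u=u[:,:560]
cv2.imwrite("pics/c1.png",np.vstack([t,u]))
E
```

```text
(no output)
```

View pics/c1.png

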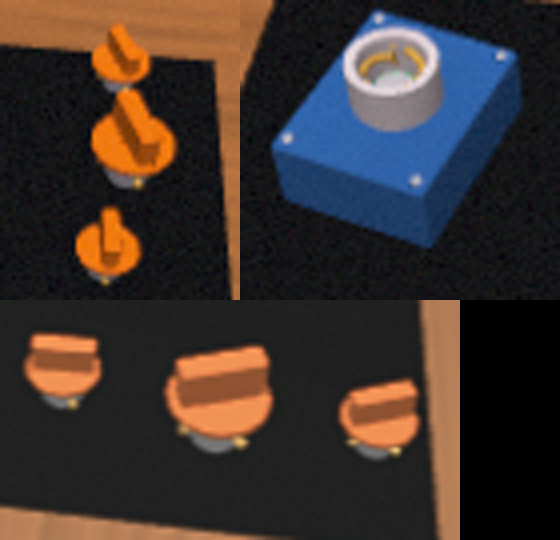

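```bash
python3 - <<'E'
from h import *
C={n:ctrl.get_image(n) for n in("scene","side")}
g=lambda n,uv,z:atz(C[n]["K"],C[n]["pose"],uv,z).round(4)
print("plug",g("scene",(333.5,170.8),.033),g("side",(314.8,279.5),.033))
print("mouth",g("scene",(188,155.3),.096),g("side",(307,163.5),.096))
print("bar scene",g("scene",(332.3,159.5),.064),g("scene",(337,173.5),.064))
print("bar side",g("side",(303,269.5),.064),g("side",(326,265.5),.064))
o=ctrl.get_obs();Rm=R.from_rotvec(o["orientation"]).as_matrix();print(Rm.round(3),o["eef_pos"])
E
```

```text
plug [0.4491 0.2228 0.033 ] [0.4476 0.2216 0.033 ]
mouth [ 0.4958 -0.1862  0.096 ] [ 0.4929 -0.1832  0.096 ]
bar scene [0.4348 0.215  0.064 ] [0.4879 0.2268 0.064 ]
bar side [0.477  0.2237 0.064 ] [0.425  0.2032 0.064 ]
[[ 0.954  0.299 -0.   ]
 [ 0.299 -0.954  0.001]
 [ 0.    -0.001 -1.   ]] [ 0.18692226 -0.59608683  0.23070492]
```

The middle plug at scene (333,170) / side (315,279) has clearly the largest rim and bar; its two views agree within 2 mm. First I go over the box and look at the mouth.

```bash
python3 -m crank '{"travel":[[0.1,-0.075,0],[0.2,-0.15,0],[0.3,-0.225,0],[0.4,-0.3,0],[0.5,-0.375,0],[0.6,-0.45,0],[0.7,-0.525,0],[0.8,-0.6,0],[0.9,-0.675,0],[1.0,-0.75,0]],"delta_rot":[[0,0,0],[0,0,0],[0,0,0],[0,0,0],[0,0,0],[0,0,0],[0,0,0],[0,0,0],[0,0,0],[0,0,0]],"claw":[0,0,0,0,0,0,0,0,0,0]}'
python3 - <<'E'
from h import *
im,K,T,o=wrist();cv2.imwrite("pics/w1.png",im);np.savez("w1.npz",K=K,T=T);print(o["eef_pos"],o["qpos"].round(3))
p=[.495,-.185,.096];print(proj(K,T,p))
E
```

```text
time: 1.25
eef_pos: [0.4796, -0.1884, 0.2313]
orientation: [-3.105, -0.475, -0.001]
force: [0.7, -0.4, 0.8]
width: 0.999
[ 0.4795556  -0.18841871  0.23125831] [-5.190e-01 -2.140e-01  1.864e+00  1.000e-03  1.491e+00  7.480e-01]
[[259.49653755 166.39729267]]
```

View pics/w1.png

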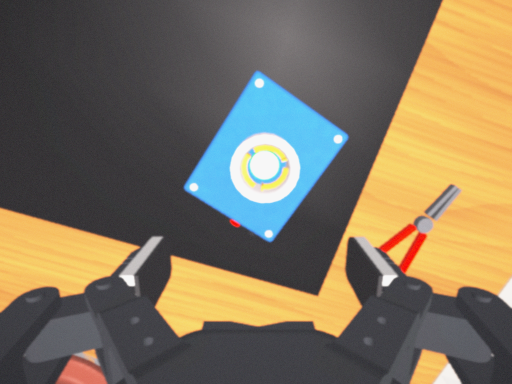

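The collar shows at about (265,167), near the predicted (259,166). I'll fit its rim ellipses to sub-pixel level.

```bash
python3 - <<'E'
from h import *
im=cv2.imread("pics/w1.png");z=np.load("w1.npz");K,T=z["K"],z["T"]
h=cv2.cvtColor(im,cv2.COLOR_BGR2HSV)
m=((h[...,1]<60)&(h[...,2]>150)).astype(np.uint8);m[:,:215]=0;m[:,320:]=0;m[:120]=0;m[215:]=0
cs,hi=cv2.findContours(m,cv2.RETR_CCOMP,cv2.CHAIN_APPROX_NONE)
for c in cs:
    if len(c)>30:
        e=cv2.fitEllipse(c);P=atz(K,T,e[0],.096);D=np.linalg.norm(T[:3,3]-P)
        print(np.round(e[0],2),np.round(e[1],1),P.round(4),"dia mm",np.array(e[1])/K[0,0]*D*1000)
E
```

```text
[264.53 167.89] [68.7 69. ] [ 0.4951 -0.19    0.096 ] dia mm [66.12783542 66.40652247]
[264.45 166.36] [41.8 42.1] [ 0.4965 -0.1895  0.096 ] dia mm [40.14438547 40.41088671]
```

```bash
python3 -m crank '{"travel":[[0.02,-0.11,0],[0.04,-0.22,0],[0.06,-0.33,0],[0.08,-0.44,0],[0.1,-0.55,0],[0.12,-0.66,0],[0.14,-0.77,0],[0.16,-0.86,0],[0.19,-0.95,0],[0.19,-0.95,0]],"delta_rot":[[0,0,0],[0,0,0],[0,0,0],[0,0,0],[0,0,0],[0,0,0],[0,0,0],[0,0,0],[0,0,0],[0,0,0]],"claw":[0,0,0,0,0,0,0,0,0,0]}'
python3 - <<'E'
from h import *
im,K,T,o=wrist();cv2.imwrite("pics/w2.png",im);np.savez("w2.npz",K=K,T=T);print(o["eef_pos"],o["qpos"].round(3))
print(proj(K,T,[[.448,.222,.033],[.448,.222,.064]]))
E
```

```text
time: 2.3
eef_pos: [0.4384, 0.2059, 0.2333]
orientation: [-3.096, -0.493, -0.006]
force: [0.0, -0.3, -0.2]
width: 0.999
[0.43842502 0.20586022 0.23328868] [ 0.282 -0.3    1.931  0.006  1.505  1.537]
[[248.44625533 158.46934859]
 [247.37360376 162.82712238]]
```

View pics/w2.png

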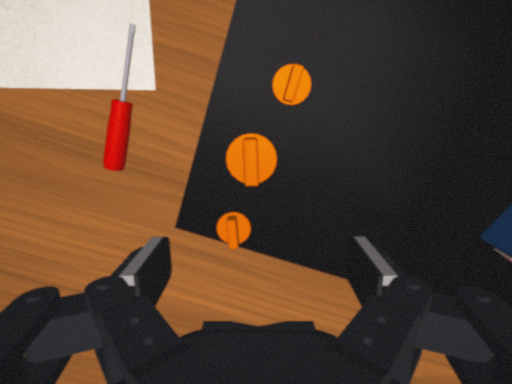

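The largest orange disc, at (251,159), is the plug, with the smaller ones at (292,84) and (234,228) as decoys. Now I measure its centre and bar angle.

```bash
python3 - <<'E'
from h import *
im=cv2.imread("pics/w2.png");z=np.load("w2.npz");K,T=z["K"],z["T"]
h=cv2.cvtColor(im,cv2.COLOR_BGR2HSV)
m=((h[...,0]<25)&(h[...,1]>200)&(h[...,2]>120)).astype(np.uint8);n,l,s,c=cv2.connectedComponentsWithStats(m)
k=l[150,235];m=(l==k).astype(np.uint8);print(s[k])
cs,_=cv2.findContours(m,cv2.RETR_EXTERNAL,cv2.CHAIN_APPROX_NONE);p=cs[0][:,0].astype(np.float32)
for _ in range(4):
    e=cv2.fitEllipse(p.astype(np.float32));a=np.array(e[0]);r=np.linalg.norm(p-a,axis=1);p=p[r<np.mean(e[1])/2+.8]
P=atz(K,T,e[0],.034);print(e,P.round(4),np.array(e[1])/K[0,0]*np.linalg.norm(T[:3,3]-P)*1000)
cv2.imwrite("pics/c2.png",cv2.resize(im[125:195,215:285],None,fx=8,fy=8,interpolation=cv2.INTER_CUBIC))
Rt=R.from_rotvec(ctrl.get_obs()["orientation"]).as_matrix();print(Rt.round(3))
E
```

```text
[ 226  133   51   53 2110]
((250.9463348388672, 158.28248596191406), (50.49957275390625, 50.82096862792969), 137.73194885253906) [0.4493 0.2193 0.034 ] [59.5179395  59.89673122]
[[ 0.951  0.309  0.003]
 [ 0.309 -0.951  0.006]
 [ 0.005 -0.004 -1.   ]]
```

View pics/c2.png

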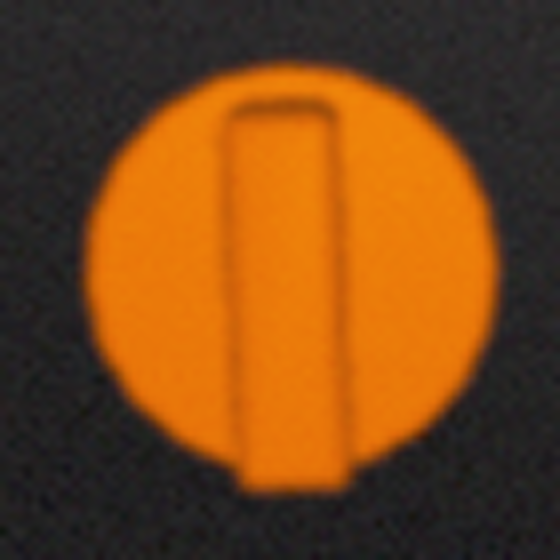

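```bash
python3 - <<'E'
from h import *
z=np.load("w2.npz");K,T=z["K"],z["T"]
a=atz(K,T,(250.4,138.1),.064);b=atz(K,T,(251.9,186.2),.064);print(a,b,(a+b)/2,np.linalg.norm(a-b))
o=ctrl.get_obs();Rt=R.from_rotvec(o["orientation"]).as_matrix()
d=(a-b);print("bar ang",np.degrees(np.arctan2(d[1],d[0])),"tool x ang",np.degrees(np.arctan2(Rt[1,0],Rt[0,0])))
# upright target: yaw of bar
yaw=np.arctan2(d[1],d[0]);Rd=np.array([[np.cos(yaw),np.sin(yaw),0],[np.sin(yaw),-np.cos(yaw),0],[0,0,-1]])
print("rot units",(R.from_matrix(Rt.T@Rd).as_rotvec()/(np.pi/2)).round(4))
for zz in (.10,.031):print("travel",(Rt.T@(np.array([.449,.2205,zz])-o["eef_pos"])/.4).round(4),o["eef_pos"])
E
```

```text
[0.47394004 0.22687792 0.064     ] [0.42492421 0.20949929 0.064     ] [0.44943213 0.2181886  0.064     ] 0.05200546771793818
bar ang 19.52202838688313 tool x ang 17.99964896887728
rot units [-0.0027 -0.0029 -0.0169]
travel [ 0.0358 -0.0296  0.3333] [0.43864727 0.20408391 0.23318135]
travel [ 0.035  -0.0288  0.5057] [0.43864727 0.20408391 0.23318135]
```

```bash
python3 -m crank '{"travel":[[0.01,-0.01,0.06],[0.02,-0.02,0.12],[0.03,-0.03,0.18],[0.036,-0.03,0.24],[0.036,-0.03,0.3],[0.036,-0.029,0.36],[0.035,-0.029,0.41],[0.035,-0.029,0.45],[0.035,-0.029,0.48],[0.035,-0.029,0.482]],"delta_rot":[[-0.003,-0.003,-0.017],[-0.003,-0.003,-0.017],[-0.003,-0.003,-0.017],[-0.003,-0.003,-0.017],[-0.003,-0.003,-0.017],[-0.003,-0.003,-0.017],[-0.003,-0.003,-0.017],[-0.003,-0.003,-0.017],[-0.003,-0.003,-0.017],[-0.003,-0.003,-0.017]],"claw":[0,0,0,0,0,0,0,0,0,0]}'
python3 - <<'E'
from h import *
o=ctrl.get_obs();print(o["eef_pos"],R.from_rotvec(o["orientation"]).as_matrix().round(4).tolist(),o["force"],o["torque"])
E
```

```text
time: 3.35
eef_pos: [0.4478, 0.2193, 0.0387]
orientation: [3.095, 0.531, -0.006]
force: [-0.3, -0.2, -0.1]
width: 1.0
[0.4477913  0.21930302 0.03869301] [[0.9428, 0.3332, -0.0034], [0.3332, -0.9428, -0.0017], [-0.0038, 0.0005, -1.0]] [-0.30644664 -0.1522341  -0.12997933] [-0.00769304  0.01746932  0.04125307]
```

```bash
python3 -m crank '{"travel":[[0,0,-0.003],[0,0,-0.003],[0,0,-0.003],[0,0,-0.003],[0,0,-0.003],[0,0,-0.003],[0,0,-0.003],[0,0,-0.003],[0,0,-0.003],[0,0,-0.003]],"delta_rot":[[0,0,0],[0,0,0],[0,0,0],[0,0,0],[0,0,0],[0,0,0],[0,0,0],[0,0,0],[0,0,0],[0,0,0]],"claw":[60,120,160,180,190,200,210,255,255,255]}'
python3 - <<'E'
from h import *
o=ctrl.get_obs();print(o["eef_pos"],R.from_rotvec(o["orientation"]).as_rotvec(),o["force"],o["torque"],o["width"]*85)
E
```

```text
time: 4.35
eef_pos: [0.4481, 0.2194, 0.0402]
orientation: [3.095, 0.531, -0.005]
force: [1.4, -0.1, 3.0]
width: 0.176
[0.44806162 0.21942934 0.04021502] [ 3.09541087  0.53086764 -0.00486844] [ 1.36134673 -0.13127674  2.95571601] [-0.00162217  0.06728837  0.00570945] 14.918462916984502
```

```bash
python3 -m crank '{"travel":[[0,0,-0.02],[0,0,-0.05],[0,0,-0.1],[0,0,-0.16],[0,0,-0.22],[0,0,-0.28],[0,0,-0.34],[0,0,-0.38],[0,0,-0.4],[0,0,-0.4]],"delta_rot":[[0,0,0],[0,0,0],[0,0,0],[0,0,0],[0,0,0],[0,0,0],[0,0,0],[0,0,0],[0,0,0],[0,0,0]],"claw":[255,255,255,255,255,255,255,255,255,255]}'
python3 - <<'E'
from h import *
o=ctrl.get_obs();Rt=R.from_rotvec(o["orientation"]).as_matrix();print(o["eef_pos"],o["qpos"].round(3),o["force"],o["width"]*85)
yaw=np.arctan2(Rt[1,0],Rt[0,0]);print(np.degrees(yaw))
for x,y in((.495,-.188),(.495,-.19)):
  print((Rt.T@(np.array([x,y,.20])-o["eef_pos"])/.4).round(4))
Rd=np.array([[np.cos(yaw),np.sin(yaw),0],[np.sin(yaw),-np.cos(yaw),0],[0,0,-1]]);print((R.from_matrix(Rt.T@Rd).as_rotvec()/(np.pi/2)).round(4))
E
```

```text
time: 5.35
eef_pos: [0.449, 0.2198, 0.2015]
orientation: [3.096, 0.531, -0.001]
force: [0.3, -0.4, -1.7]
width: 0.173
[0.44903135 0.21982407 0.2014556 ] [ 3.070e-01 -2.320e-01  1.930e+00 -1.000e-03  1.445e+00  1.538e+00] [ 0.33122178 -0.3858871  -1.74138529] 14.707352844199168
19.46550069447716
[-0.2314  0.9996  0.0044]
[-0.2331  1.0043  0.0044]
[0.0003 0.0007 0.    ]
```

```bash
python3 -m crank '{"travel":[[-0.02,0.08,0],[-0.045,0.19,0],[-0.07,0.3,0],[-0.1,0.42,0],[-0.127,0.54,0],[-0.155,0.66,0],[-0.183,0.78,0],[-0.207,0.88,0],[-0.225,0.96,0.002],[-0.232,0.999,0.004]],"delta_rot":[[0,0.001,0],[0,0.001,0],[0,0.001,0],[0,0.001,0],[0,0.001,0],[0,0.001,0],[0,0.001,0],[0,0.001,0],[0,0.001,0],[0,0.001,0]],"claw":[255,255,255,255,255,255,255,255,255,255]}'
python3 - <<'E'
from h import *
im,K,T,o=wrist();cv2.imwrite("pics/w3.png",im);np.savez("w3.npz",K=K,T=T)
Rt=R.from_rotvec(o["orientation"]).as_matrix();print(o["eef_pos"],Rt.round(4).tolist(),o["qpos"].round(3))
out=[]
for n,(x,y) in (("scene",(140,100)),("side",(260,100))):
    d=ctrl.get_image(n);cv2.imwrite(f"pics/{n}3.png",d["img"]);out.append(cv2.resize(d["img"][y:y+110,x:x+100],None,fx=4,fy=4,interpolation=cv2.INTER_CUBIC))
cv2.imwrite("pics/c3.png",np.hstack(out))
E
```

```text
time: 6.35
eef_pos: [0.4938, -0.19, 0.1983]
orientation: [-3.096, -0.526, 0.003]
force: [-0.2, 1.7, -1.9]
width: 0.172
[ 0.49379993 -0.19003312  0.19826477] [[0.9438, 0.3305, -0.0021], [0.3305, -0.9438, 0.0008], [-0.0017, -0.0014, -1.0]] [-0.508 -0.154  1.868 -0.     1.43   0.726]
```

View pics/c3.png

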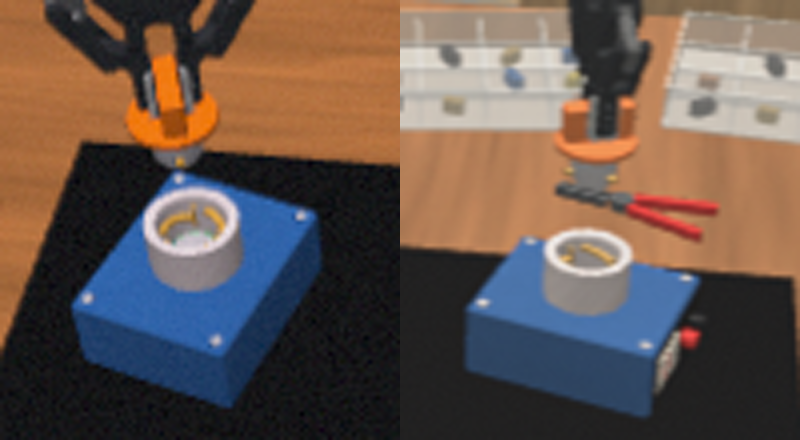

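View pics/w3.png

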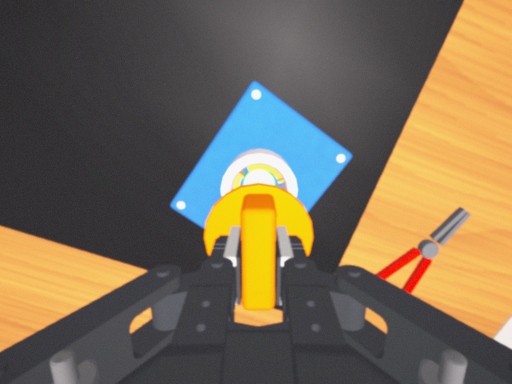

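The plug hangs upright in the jaws over the collar. In the scene crop the rim is at (172,122) and the collar at (192,222). In the side crop the rim is at (197,143) and the collar at (187,255). I'll compare the two in world coordinates, and in the wrist view too.

```bash
python3 - <<'E'
from h import *
C={n:ctrl.get_image(n) for n in("scene","side")}
rz=lambda n,uv,z:atz(C[n]["K"],C[n]["pose"],uv,z)
for n,r,c in(("scene",(183.1,130.5),(188.1,155.7)),("side",(309.3,135.8),(306.9,163.9))):
    print(n,"rim",rz(n,r,.191).round(4),"mouth",rz(n,c,.096).round(4))
P=[ray(C[n]["K"],C[n]["pose"],u) for n,u in(("scene",(183.1,130.5)),("side",(309.3,135.8)))];print("rim tri",meet(P))
P=[ray(C[n]["K"],C[n]["pose"],u) for n,u in(("scene",(188.1,155.7)),("side",(306.9,163.9)))];print("mouth tri",meet(P))
# automatic colour extents
for n in C:
    im=C[n]["img"];h=cv2.cvtColor(im,cv2.COLOR_BGR2HSV);x0,y0=((140,100) if n=="scene" else (260,100))
    m=((h[...,0]<15)&(h[...,1]>150)&(h[...,2]>120))
    for v in range(124,144):
        xs=np.where(m[v,x0:x0+70])[0]
        if len(xs):print(n,v,xs.min()+x0,xs.max()+x0,end=" | ")
    print()
z=np.load("w3.npz");K,T=z["K"],z["T"];im=cv2.imread("pics/w3.png");h=cv2.cvtColor(im,cv2.COLOR_BGR2HSV)
m=((h[...,0]<30)&(h[...,1]>200)&(h[...,2]>150))
for v in range(195,250,6):
    xs=np.where(m[v,195:320])[0]+195;print(v,xs.min(),xs.max(),end=" | ")
o=ctrl.get_obs();print("\nrim exp. px",proj(K,T,[o["eef_pos"][0],o["eef_pos"][1],.194]),"mouth exp",proj(K,T,[.495,-.19,.096]),o["eef_pos"])
E
```

```text
scene rim [ 0.501  -0.1866  0.191 ] mouth [ 0.4973 -0.1856  0.096 ]
side rim [ 0.4929 -0.1823  0.191 ] mouth [ 0.4931 -0.1809  0.096 ]
rim tri [ 0.49368973 -0.18938462  0.18592742]
mouth tri [ 0.49323593 -0.18695527  0.09205429]
scene 124 140 209 | scene 125 140 209 | scene 126 140 209 | scene 127 140 209 | scene 128 140 209 | scene 129 140 209 | scene 130 140 209 | scene 131 140 209 | scene 132 140 209 | scene 133 140 209 | scene 134 140 209 | scene 135 140 209 | scene 136 140 209 | scene 137 140 209 | scene 138 140 209 | scene 139 140 158 | scene 140 140 157 | scene 141 140 157 | scene 142 140 157 | scene 143 140 156 | 
side 124 316 316 | side 125 306 317 | side 126 302 318 | side 127 301 318 | side 128 301 318 | side 129 301 317 | side 130 301 317 | side 131 301 317 | side 132 301 317 | side 133 299 318 | side 134 298 318 | side 135 299 318 | side 136 299 318 | side 137 299 318 | side 138 300 317 | side 139 302 316 | side 140 306 314 | 
195 225 291 | 201 219 297 | 207 214 302 | 213 211 307 | 219 208 310 | 225 207 312 | 231 204 312 | 237 203 313 | 243 205 312 | 249 206 310 | 
rim exp. px [[252.39365072 236.35641073]] mouth exp [[258.62941238 189.81848221]] [ 0.4943721  -0.18658222  0.19931502]
```

```bash
python3 - <<'E'
from h import *
def ext(m,rows,x0,x1):
    r=[]
    for v in rows:
        xs=np.where(m[v,x0:x1])[0]+x0
        if len(xs)>5:r.append((v,xs.min(),xs.max()))
    return r
for n,(rr,x0,x1),(cr,c0,c1) in(("scene",(range(124,138),165,203),(range(150,170),172,206)),("side",(range(131,142),290,325),(range(158,176),290,322))):
    print(ctrl.get_obs()["eef_pos"])
    d=ctrl.get_image(n);S=6
    im=cv2.resize(d["img"],None,fx=S,fy=S,interpolation=cv2.INTER_CUBIC).astype(int);b,g,r=im[...,0],im[...,1],im[...,2]
    m=(r-b>150)&(r>170);c=(b-r<45)&(b>110)
    for nm,mm,rows,a0,a1,z in(("rim",m,rr,x0,x1,.191),("collar",c,cr,c0,c1,.096)):
        e=ext(mm,[v*S for v in rows],a0*S,a1*S);e=np.array(e);w=e[:,2]-e[:,1]
        k=w>np.sort(w)[-4]-3;u=((e[k,1]+e[k,2])/2).mean();u=(u+.5)/S-.5
        v=e[k,0].mean()/S
        print(n,nm,round(u,2),round(v,1),"w",(w.max()/S).round(2),atz(d["K"],d["pose"],(u,v),z).round(4))
E
```

```text
[ 0.4943721  -0.18658222  0.19931502]
scene rim 184.03 129.0 w 23.0 [ 0.495  -0.1855  0.191 ]
scene collar 187.88 159.5 w 23.83 [ 0.5117 -0.1831  0.096 ]
[ 0.49452347 -0.18645065  0.19960052]
side rim 308.73 136.5 w 19.17 [ 0.4943 -0.1778  0.191 ]
side collar 305.71 162.8 w 26.5 [ 0.497  -0.1864  0.096 ]
```

```bash
python3 - <<'E'
from h import *
from scipy.optimize import least_squares
im,K,T,o=wrist();print(o["eef_pos"])
h=cv2.cvtColor(im,cv2.COLOR_BGR2HSV)
m=((h[...,1]<70)&(h[...,2]>150)).astype(np.uint8);m[:,:205]=0;m[:,315:]=0;m[:140]=0;m[200:]=0
cs,_=cv2.findContours(m,cv2.RETR_EXTERNAL,cv2.CHAIN_APPROX_NONE);p=max(cs,key=len)[:,0].astype(float)
# upper arc in world: remove points bordering the orange
p=p[p[:,1]<186]
# keep outermost (left/right/top)
c=np.array([259.,190]);r=np.hypot(*(p-c).T);p=p[r>34]
Q=np.array([atz(K,T,q,.096)[:2] for q in p])
f=least_squares(lambda x:np.hypot(Q[:,0]-x[0],Q[:,1]-x[1])-x[2],[.495,-.19,.033],loss="soft_l1",f_scale=.001)
print(len(p),p.min(0),p.max(0),f.x.round(4),np.sqrt(np.mean(f.fun**2)))
hm=((h[...,0]<30)&(h[...,1]>200)&(h[...,2]>150))
for v in(225,237):
    xs=np.where(hm[v,195:320])[0]+195;print(v,xs.min(),xs.max())
print(proj(K,T,[*o["eef_pos"][:2],o["eef_pos"][2]-.006]))
E
```

```text
[ 0.49462456 -0.18646184  0.19983967]
91 [225. 151.] [299. 185.] [ 0.4983 -0.1886  0.0313] 0.0005940962789130241
225 207 311
237 203 313
[[258.08985156 237.90232528]]
```

```bash
python3 -m crank '{"travel":[[-0.002,0.003,0.02],[-0.002,0.003,0.045],[-0.002,0.003,0.07],[-0.002,0.003,0.095],[-0.002,0.003,0.12],[-0.002,0.003,0.14],[-0.002,0.003,0.155],[-0.002,0.003,0.165],[-0.002,0.003,0.17],[-0.002,0.003,0.17]],"delta_rot":[[0,0,0],[0,0,0],[0,0,0],[0,0,0],[0,0,0],[0,0,0],[0,0,0],[0,0,0],[0,0,0],[0,0,0]],"claw":[255,255,255,255,255,255,255,255,255,255]}'
python3 - <<'E'
from h import *
out=[]
for n,(x,y) in (("scene",(150,110)),("side",(270,115))):
    print(ctrl.get_obs()["eef_pos"],ctrl.get_obs()["force"]);d=ctrl.get_image(n);out.append(cv2.resize(d["img"][y:y+75,x:x+75],None,fx=5,fy=5,interpolation=cv2.INTER_CUBIC))
cv2.imwrite("pics/c4.png",np.hstack(out))
E
```

```text
time: 7.75
eef_pos: [0.4944, -0.188, 0.132]
orientation: [3.096, 0.534, 0.001]
force: [0.6, 0.6, -1.6]
width: 0.172
[ 0.49442928 -0.18799992  0.13198638] [ 0.61164638  0.58728145 -1.57018727]
[ 0.49457258 -0.18807003  0.13229951] [-0.68845677 -0.52456713 -1.04247813]
```

View pics/c4.png

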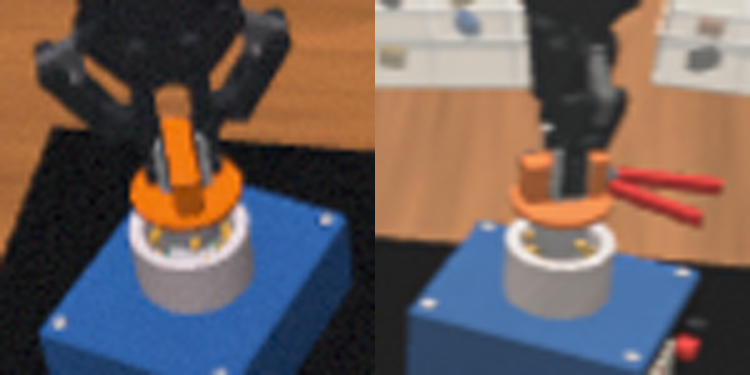

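```bash
python3 - <<'E'
from h import *
C={n:ctrl.get_image(n) for n in("scene","side")}
for n in C:
    for p in([.4944,-.1875,.125],[.4944,-.1875,.096],[.4944,-.1885,.125],[.4954,-.1875,.125]):print(n,p,proj(C[n]["K"],C[n]["pose"],p).round(2))
    im=C[n]["img"];r=(149,151) if n=="scene" else (155,157)
    for v in range(*r):print(v,[tuple(int(c) for c in im[v,u]) for u in ((174,175,176,177,178,197,198,199,200) if n=="scene" else (371-375+305-2,300,371-71,301,302,303,))][:0])
E
```

```text
scene [0.4944, -0.1875, 0.125] [[186.37 147.3 ]]
scene [0.4944, -0.1875, 0.096] [[187.63 154.92]]
scene [0.4944, -0.1885, 0.125] [[186.01 147.27]]
scene [0.4954, -0.1875, 0.125] [[186.29 147.55]]
149 []
150 []
side [0.4944, -0.1875, 0.125] [[307.26 154.49]]
side [0.4944, -0.1875, 0.096] [[306.58 162.71]]
side [0.4944, -0.1885, 0.125] [[307.28 154.31]]
side [0.4954, -0.1875, 0.125] [[306.93 154.46]]
155 []
156 []
```

The lugs sit at the mouth and the plug is aligned within about 1 mm. In the scene crop the rim is at (186,200) above the collar at (190,225). Lowering gently.

```bash
python3 -m crank '{"travel":[[0,0,0.003],[0,0,0.006],[0,0,0.009],[0,0,0.012],[0,0,0.015],[0,0,0.018],[0,0,0.02],[0,0,0.02],[0,0,0.02],[0,0,0.02]],"delta_rot":[[0,0,0],[0,0,0],[0,0,0],[0,0,0],[0,0,0],[0,0,0],[0,0,0],[0,0,0],[0,0,0],[0,0,0]],"claw":[255,255,255,255,255,255,255,255,255,255]}'
python3 -c "
from plant import ctrl
o=ctrl.get_obs();print(o['eef_pos'],o['force'],o['torque'])"
```

```text
time: 8.95
eef_pos: [0.4947, -0.1884, 0.1249]
orientation: [3.095, 0.534, 0.002]
force: [-2.5, -0.9, 3.0]
width: 0.173
[ 0.49468984 -0.18835663  0.12492546] [-2.50375606 -0.94060258  3.0382498 ] [-0.07838114  0.46697925 -0.00131912]
```

```bash
python3 -m crank '{"travel":[[-0.001,0,-0.001],[-0.002,0,0],[-0.003,0,0],[-0.003,0,0.002],[-0.003,0,0.004],[-0.003,0,0.005],[-0.003,0,0.006],[-0.003,0,0.006],[-0.003,0,0.006],[-0.003,0,0.006]],"delta_rot":[[0,0,0],[0,0,0],[0,0,0],[0,0,0],[0,0,0],[0,0,0],[0,0,0],[0,0,0],[0,0,0],[0,0,0]],"claw":[255,255,255,255,255,255,255,255,255,255]}'
python3 -c "
from plant import ctrl
o=ctrl.get_obs();print(o['eef_pos'],o['force'],o['torque'])"
```

```text
time: 9.95
eef_pos: [0.4935, -0.189, 0.1225]
orientation: [3.094, 0.534, 0.002]
force: [-0.5, -1.5, -1.1]
width: 0.175
[ 0.49351624 -0.18895005  0.12250466] [-0.52498089 -1.45027791 -1.10034878] [-0.465021    0.18839011 -0.007577  ]
```

```bash
python3 -m crank '{"travel":[[0,0.001,0.001],[0,0.001,0.002],[0,0.001,0.003],[0,0.001,0.004],[0,0.001,0.005],[0,0.001,0.006],[0,0.001,0.007],[0,0.001,0.008],[0,0.001,0.009],[0,0.001,0.01]],"delta_rot":[[0,0,0],[0,0,0],[0,0,0],[0,0,0],[0,0,0],[0,0,0],[0,0,0],[0,0,0],[0,0,0],[0,0,0]],"claw":[255,255,255,255,255,255,255,255,255,255]}'
python3 -c "
from plant import ctrl
o=ctrl.get_obs();print(o['eef_pos'],o['force'],o['torque'])"
```

```text
time: 10.95
eef_pos: [0.4938, -0.1894, 0.1194]
orientation: [3.094, 0.534, 0.001]
force: [-4.4, -1.0, 6.6]
width: 0.169
[ 0.49377025 -0.18944342  0.11939027] [-4.43670889 -0.9925832   6.6086221 ] [-0.10853     0.87598625 -0.02780025]
```

```bash
python3 -m crank '{"travel":[[0,0,0],[0,0,0],[0,0,0],[0,0,0],[0,0,0],[0,0,-0.005],[0,0,-0.01],[0,0,-0.015],[0,0,-0.02],[0,0,-0.02]],"delta_rot":[[0,0,0],[0,0,0],[0,0,0],[0,0,0],[0,0,0],[0,0,0],[0,0,0],[0,0,0],[0,0,0],[0,0,0]],"claw":[206,202,200,200,200,200,200,200,200,200]}'
python3 - <<'E'
from h import *
o=ctrl.get_obs();print(o['eef_pos'],o['force'],o['torque'],o['width']*85,o['qpos'][5])
im,K,T,o=wrist();cv2.imwrite("pics/c5.png",im[120:384,120:400])
E
```

```text
time: 11.95
eef_pos: [0.494, -0.1896, 0.1279]
orientation: [3.094, 0.534, 0.003]
force: [0.6, -0.9, 0.5]
width: 0.215
[ 0.49404347 -0.18960932  0.12794646] [ 0.6309287  -0.88930477  0.50524171] [-0.00020735  0.02076098 -0.01757125] 18.263448755257578 0.7227410318950328
```

View pics/c5.png

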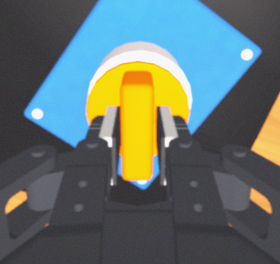

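The jaws straddle the bar loosely and the plug sits upright at crop (139,110). I'll write a checker for height (from the rim's size in the wrist view) and torque. Then I turn backward in small checked steps.

```bash
cat > check.py <<'E'
import sys
from h import *
from scipy.optimize import least_squares
# usage: check.py [max|Tz|] [min rim radius px]
im,K,T,o=wrist()
h=cv2.cvtColor(im,cv2.COLOR_BGR2HSV)
m=((h[...,0]<30)&(h[...,1]>190)&(h[...,2]>150)).astype(np.uint8);m[:,:180]=0;m[:,340:]=0;m[232:]=0;m[:150]=0
cs,_=cv2.findContours(m,cv2.RETR_EXTERNAL,cv2.CHAIN_APPROX_NONE);p=max(cs,key=len)[:,0].astype(float)
top=p[:,1].min();W=max(np.ptp(p[p[:,1]==v,0]) for v in range(195,229))
p=p[p[:,1]<224]
# plug height: fit rim circle (r 30 mm) in 3D: unknown x,y,z of rim top
rays=np.c_[(p-K[:2,2])/K[0,0],np.ones(len(p))]@T[:3,:3].T
def res(x):
    Q=T[:3,3]+rays*((x[2]-T[2,3])/rays[:,2])[:,None];return (np.hypot(Q[:,0]-x[0],Q[:,1]-x[1])-.03)*1000
f=least_squares(res,[*o["eef_pos"][:2],.115],loss="soft_l1",f_scale=.5)
t,F=o["torque"],o["force"];yaw=np.degrees(np.arctan2(*R.from_rotvec(o["orientation"]).as_matrix()[[1,0],0]))
print(f"t{o['time']:.1f} yaw{yaw:.1f} Tz{t[2]:.3f} Fz{F[2]:.1f} Fxy{np.hypot(*F[:2]):.1f} tcp{(o['eef_pos']*1000).round(1)} W{W:.0f} top{top:.0f} rim{(f.x*1000).round(1)} grip-mouth{f.x[2]*1000-96+14:.1f} rms{np.sqrt(np.mean(f.fun**2)):.2f}",flush=True)
mx=float(sys.argv[1]) if len(sys.argv)>1 else 9;mn=float(sys.argv[2]) if len(sys.argv)>2 else -99
sys.exit(abs(t[2])>mx or f.x[2]*1000-82<mn)
E
python3 check.py; python3 -m crank '{"travel":[[0,0,0],[0,0,0],[0,0,0],[0,0,0],[0,0,0],[0,0,0],[0,0,0],[0,0,0],[0,0,0],[0,0,0]],"delta_rot":[[0,0,-0.01],[0,0,-0.02],[0,0,-0.03],[0,0,-0.04],[0,0,-0.05],[0,0,-0.06],[0,0,-0.07],[0,0,-0.08],[0,0,-0.09],[0,0,-0.1]],"claw":[200,200,200,200,200,200,200,200,200,200]}' >/dev/null; python3 check.py
```

```text
t12.0 yaw19.6 Tz0.001 Fz0.0 Fxy0.7 tcp[ 493.9 -189.5  127.7] W99 top182 rim[ 491.1 -190.2  104.2] grip-mouth22.2 rms0.18
t13.1 yaw28.6 Tz-0.057 Fz-0.2 Fxy0.7 tcp[ 493.8 -189.5  127.6] W100 top182 rim[ 490.9 -191.1  103.6] grip-mouth21.6 rms0.20False
False
```

```bash
python3 - <<'E'
from h import *
c4=cv2.imread("pics/c4.png");new=[]
for n,(x,y) in (("scene",(150,110)),("side",(270,115))):
    d=ctrl.get_image(n);cv2.imwrite(f"pics/{n}5.png",d["img"])
    b=cv2.resize(d["img"][y:y+75,x:x+75],None,fx=5,fy=5,interpolation=cv2.INTER_CUBIC);new.append(b)
    a=c4[:,:375] if n=="scene" else c4[:,375:]
    A,B=[cv2.cvtColor(q,cv2.COLOR_BGR2HSV) for q in(a,b)]
    # vertical profile: bottom of orange at columns around rim centre
    for nm,q in(("c4",A),("now",B)):
        m=(q[...,0]<14)&(q[...,1]>170)&(q[...,2]>150);m[:140]=0
        ys=[np.where(m[:,u])[0].max()/5 for u in (150,170,190,210) if m[:,u].any()];print(n,nm,ys)
    u=proj(d["K"],d["pose"],[[.494,-.189,z] for z in(.125,.112,.1034)])[:,1];print("v expected .125 .112 .1034:",u)
cv2.imwrite("pics/c6.png",np.hstack(new))
E
```

```text
scene c4 [np.float64(44.2), np.float64(45.6), np.float64(45.6), np.float64(44.6)]
scene now [np.float64(47.2), np.float64(48.2), np.float64(48.4), np.float64(47.2)]
v expected .125 .112 .1034: [147.15325341 150.60499474 152.85492974]
side c4 [np.float64(42.4), np.float64(44.2), np.float64(45.0), np.float64(44.4)]
side now [np.float64(45.4), np.float64(47.8), np.float64(48.2), np.float64(48.0)]
v expected .125 .112 .1034: [154.23968989 157.95283935 160.38464189]
```

View pics/c6.png

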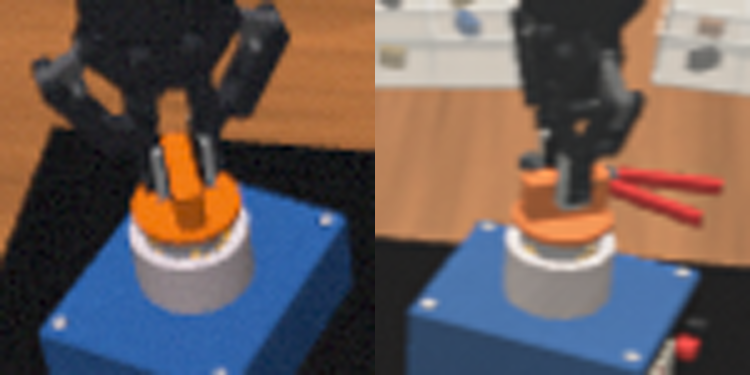

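The plug rests on the ridges, about 34 above the mouth by both fixed views (scene crop rim at (187,215)). The wrist metric has an offset of about -12 mm, so I'll use it relatively. Continuing backward in small guarded steps.

```bash
sed -i 's/sys.exit(\(.*\))$/sys.exit(int(\1))/' check.py
B(){ python3 check.py 0.2 18.5; }
python3 -m crank '{"travel":[[0,0,0],[0,0,0],[0,0,0],[0,0,0],[0,0,0],[0,0,0],[0,0,0],[0,0,0],[0,0,0],[0,0,0]],"delta_rot":[[0,0,-0.006],[0,0,-0.012],[0,0,-0.018],[0,0,-0.024],[0,0,-0.03],[0,0,-0.036],[0,0,-0.042],[0,0,-0.048],[0,0,-0.054],[0,0,-0.06]],"claw":[200,200,200,200,200,200,200,200,200,200]}' >/dev/null; B && python3 -m crank '{"travel":[[0,0,0],[0,0,0],[0,0,0],[0,0,0],[0,0,0],[0,0,0],[0,0,0],[0,0,0],[0,0,0],[0,0,0]],"delta_rot":[[0,0,-0.006],[0,0,-0.012],[0,0,-0.018],[0,0,-0.024],[0,0,-0.03],[0,0,-0.036],[0,0,-0.042],[0,0,-0.048],[0,0,-0.054],[0,0,-0.06]],"claw":[200,200,200,200,200,200,200,200,200,200]}' >/dev/null && B
```

```text
t14.2 yaw34.0 Tz-0.106 Fz2.6 Fxy0.2 tcp[ 494.  -189.6  127.8] W100 top183 rim[ 491.2 -191.5  103.8] grip-mouth21.8 rms0.18
t15.2 yaw39.5 Tz-0.168 Fz5.0 Fxy0.9 tcp[ 494.2 -189.8  128.2] W100 top183 rim[ 491.6 -192.   103.9] grip-mouth21.9 rms0.19
```

Torque and lift force are building because the pads' friction stops the plug sliding up. I'll open slightly to free it, then turn with a matching rise, freeing it at the end of each step.

```bash

python3 -m crank '{"travel":[[0,0,0],[0,0,0],[0,0,0],[0,0,0],[0,0,0],[0,0,0],[0,0,0],[0,0,0],[0,0,0],[0,0,0]],"delta_rot":[[0,0,0],[0,0,0],[0,0,0],[0,0,0],[0,0,0],[0,0,0],[0,0,0],[0,0,0],[0,0,0],[0,0,0]],"claw":[196,192,190,190,190,190,190,190,190,190]}' |grep width; python3 check.py; python3 - <<'E'
from h import *
im,K,T,o=wrist();cv2.imwrite("pics/w6.png",im)
# bar edges: dark line contrast; column profile at rows
g=im[...,1].astype(int)
for v in(200,210,220,235,250,265,280):print(v,g[v,225:292:3].tolist())
E
```

```text
width: 0.255
t16.3 yaw39.5 Tz0.014 Fz0.0 Fxy0.5 tcp[ 494.2 -189.8  128.2] W100 top183 rim[ 491.6 -191.9  104.2] grip-mouth22.2 rms0.19
200 [221, 223, 224, 222, 222, 222, 223, 225, 137, 120, 127, 128, 127, 130, 128, 129, 127, 127, 204, 226, 225, 227, 226]
210 [221, 222, 220, 220, 222, 223, 222, 210, 172, 206, 217, 215, 215, 216, 215, 215, 212, 210, 188, 222, 223, 225, 224]
220 [217, 219, 219, 220, 220, 219, 218, 175, 189, 216, 219, 220, 220, 221, 222, 221, 223, 214, 185, 221, 219, 221, 222]
235 [188, 188, 152, 58, 138, 219, 201, 175, 208, 219, 218, 220, 222, 222, 222, 222, 214, 187, 130, 56, 153, 187, 187]
250 [188, 146, 62, 56, 111, 215, 165, 201, 217, 218, 218, 219, 221, 220, 219, 216, 194, 213, 106, 49, 58, 147, 186]
265 [246, 140, 83, 57, 144, 173, 187, 213, 217, 216, 218, 218, 218, 219, 218, 199, 196, 216, 139, 52, 79, 139, 246]
280 [65, 101, 92, 77, 177, 174, 210, 216, 217, 217, 217, 216, 217, 216, 205, 130, 52, 52, 53, 53, 88, 100, 58]
```

```bash

python3 -m crank '{"travel":[[0,0,0],[0,0,0],[0,0,-0.0005],[0,0,-0.001],[0,0,-0.0015],[0,0,-0.002],[0,0,-0.002],[0,0,-0.002],[0,0,-0.002],[0,0,-0.002]],"delta_rot":[[0,0,0],[0,0,-0.02],[0,0,-0.04],[0,0,-0.06],[0,0,-0.08],[0,0,-0.1],[0,0,-0.11],[0,0,-0.11],[0,0,-0.11],[0,0,-0.11]],"claw":[200,200,200,200,200,200,200,200,200,200]}' |grep width; python3 check.py .25 18 && python3 -m crank '{"travel":[[0,0,0],[0,0,0],[0,0,0],[0,0,0],[0,0,0],[0,0,0],[0,0,0],[0,0,0],[0,0,0],[0,0,0]],"delta_rot":[[0,0,0],[0,0,0],[0,0,0],[0,0,0],[0,0,0],[0,0,0],[0,0,0],[0,0,0],[0,0,0],[0,0,0]],"claw":[196,192,190,190,190,190,198,200,200,200]}' |grep width; python3 check.py .25 18 
```

```text
width: 0.22
t17.4 yaw49.4 Tz-0.030 Fz0.2 Fxy0.8 tcp[ 494.3 -189.8  129. ] W100 top183 rim[ 492.  -192.3  105.3] grip-mouth23.3 rms0.20
width: 0.212
t18.4 yaw49.4 Tz0.001 Fz0.0 Fxy0.3 tcp[ 494.3 -189.8  129. ] W100 top183 rim[ 492.  -192.3  105.2] grip-mouth23.2 rms0.19
```

```bash
B(){ python3 check.py .15 21.5; }
python3 -m crank '{"travel":[[0,0,0],[0,0,-0.0003],[0,0,-0.0006],[0,0,-0.001],[0,0,-0.0013],[0,0,-0.0013],[0,0,-0.0013],[0,0,-0.0013],[0,0,-0.0013],[0,0,-0.0013]],"delta_rot":[[0,0,-0.01],[0,0,-0.02],[0,0,-0.035],[0,0,-0.05],[0,0,-0.067],[0,0,-0.067],[0,0,-0.067],[0,0,-0.067],[0,0,-0.067],[0,0,-0.067]],"claw":[200,200,200,200,200,200,194,190,190,196]}' >/dev/null; B && python3 -m crank '{"travel":[[0,0,0],[0,0,-0.0003],[0,0,-0.0006],[0,0,-0.001],[0,0,-0.0013],[0,0,-0.0013],[0,0,-0.0013],[0,0,-0.0013],[0,0,-0.0013],[0,0,-0.0013]],"delta_rot":[[0,0,-0.01],[0,0,-0.02],[0,0,-0.035],[0,0,-0.05],[0,0,-0.067],[0,0,-0.067],[0,0,-0.067],[0,0,-0.067],[0,0,-0.067],[0,0,-0.067]],"claw":[200,200,200,200,200,200,194,190,190,196]}' >/dev/null && B && python3 -m crank '{"travel":[[0,0,0],[0,0,-0.0003],[0,0,-0.0006],[0,0,-0.001],[0,0,-0.0013],[0,0,-0.0013],[0,0,-0.0013],[0,0,-0.0013],[0,0,-0.0013],[0,0,-0.0013]],"delta_rot":[[0,0,-0.01],[0,0,-0.02],[0,0,-0.035],[0,0,-0.05],[0,0,-0.067],[0,0,-0.067],[0,0,-0.067],[0,0,-0.067],[0,0,-0.067],[0,0,-0.067]],"claw":[200,200,200,200,200,200,194,190,190,196]}' >/dev/null && B
```

```text
t19.5 yaw55.4 Tz-0.005 Fz1.3 Fxy1.1 tcp[ 494.3 -189.8  129.6] W100 top182 rim[ 492.6 -192.2  105.1] grip-mouth23.1 rms0.20
t20.6 yaw61.4 Tz-0.029 Fz-0.4 Fxy0.2 tcp[ 494.3 -189.8  130.1] W94 top180 rim[ 491.5 -193.7   93.3] grip-mouth11.3 rms0.21
```

The thread-start drop happened: the rim fell 11.8 mm at yaw 61°. I'll lower the jaws along the bar and then take up the play forward.

```bash

python3 -m crank '{"travel":[[0,0,0],[0,0,0.007],[0,0,0.014],[0,0,0.021],[0,0,0.028],[0,0,0.035],[0,0,0.035],[0,0,0.035],[0,0,0.035],[0,0,0.035]],"delta_rot":[[0,0,0],[0,0,0],[0,0,0],[0,0,0],[0,0,0],[0,0,0.02],[0,0,0.04],[0,0,0.07],[0,0,0.1],[0,0,0.12]],"claw":[194,194,194,194,194,194,196,200,200,200]}' |grep -E "width|force"; python3 check.py; python3 - <<'E'
from h import *
out=[]
for n,(x,y) in (("scene",(150,110)),("side",(270,115))):
    d=ctrl.get_image(n);b=cv2.resize(d["img"][y:y+75,x:x+75],None,fx=5,fy=5,interpolation=cv2.INTER_CUBIC)
    q=cv2.cvtColor(b,cv2.COLOR_BGR2HSV);m=(q[...,0]<14)&(q[...,1]>170)&(q[...,2]>150);m[:140]=0
    print(n,[float(np.where(m[:,u])[0].max()/5) for u in (150,170,190,210) if m[:,u].any()])
E
```

```text
force: [-0.8, -0.3, 0.3]
width: 0.215
t21.6 yaw50.5 Tz0.012 Fz0.3 Fxy0.9 tcp[ 494.2 -189.8  115.8] W100 top186 rim[ 491.2 -193.3   94.2] grip-mouth12.2 rms0.18
scene [49.0, 50.6, 50.6, 49.6]
side [48.0, 50.2, 50.4, 50.2]
```

```bash
B(){ python3 check.py .13; }
python3 -m crank '{"travel":[[0,0,0],[0,0,0],[0,0,0],[0,0,0],[0,0,0],[0,0,0],[0,0,0],[0,0,0],[0,0,0],[0,0,0]],"delta_rot":[[0,0,0.02],[0,0,0.04],[0,0,0.06],[0,0,0.08],[0,0,0.1],[0,0,0.12],[0,0,0.14],[0,0,0.16],[0,0,0.16],[0,0,0.16]],"claw":[200,200,200,200,200,200,200,200,200,200]}' >/dev/null; B && python3 -m crank '{"travel":[[0,0,0],[0,0,0],[0,0,0.0005],[0,0,0.001],[0,0,0.0015],[0,0,0.002],[0,0,0.0025],[0,0,0.003],[0,0,0.003],[0,0,0.003]],"delta_rot":[[0,0,0.02],[0,0,0.04],[0,0,0.06],[0,0,0.08],[0,0,0.1],[0,0,0.12],[0,0,0.14],[0,0,0.16],[0,0,0.16],[0,0,0.16]],"claw":[200,200,200,200,200,200,200,200,200,200]}' >/dev/null && B && python3 -m crank '{"travel":[[0,0,0],[0,0,0],[0,0,0.0005],[0,0,0.001],[0,0,0.0015],[0,0,0.002],[0,0,0.0025],[0,0,0.003],[0,0,0.003],[0,0,0.003]],"delta_rot":[[0,0,0.02],[0,0,0.04],[0,0,0.06],[0,0,0.08],[0,0,0.1],[0,0,0.12],[0,0,0.14],[0,0,0.16],[0,0,0.16],[0,0,0.16]],"claw":[200,200,200,200,200,200,200,200,200,200]}' >/dev/null && B
```

```text
t22.8 yaw36.3 Tz0.017 Fz0.1 Fxy0.8 tcp[ 494.2 -189.8  115.8] W100 top186 rim[ 490.5 -192.5   94.3] grip-mouth12.3 rms0.18
t23.8 yaw22.0 Tz-0.014 Fz0.2 Fxy0.9 tcp[ 494.3 -189.9  114.7] W101 top186 rim[ 490.2 -191.7   94.4] grip-mouth12.4 rms0.18
t24.9 yaw7.6 Tz0.017 Fz-0.3 Fxy1.8 tcp[ 494.4 -190.   113.6] W101 top186 rim[ 489.9 -190.9   92.8] grip-mouth10.8 rms0.19
```

```bash
B(){ python3 check.py .12; }
python3 -m crank '{"travel":[[0,0,0],[0,0,0],[0,0,0.0005],[0,0,0.001],[0,0,0.0015],[0,0,0.002],[0,0,0.0022],[0,0,0.0022],[0,0,0.0022],[0,0,0.0022]],"delta_rot":[[0,0,0.02],[0,0,0.04],[0,0,0.06],[0,0,0.08],[0,0,0.1],[0,0,0.11],[0,0,0.11],[0,0,0.11],[0,0,0.11],[0,0,0.11]],"claw":[200,200,200,200,200,200,200,200,200,200]}' >/dev/null; B && python3 -m crank '{"travel":[[0,0,0],[0,0,0],[0,0,0.0005],[0,0,0.001],[0,0,0.0015],[0,0,0.002],[0,0,0.0022],[0,0,0.0022],[0,0,0.0022],[0,0,0.0022]],"delta_rot":[[0,0,0.02],[0,0,0.04],[0,0,0.06],[0,0,0.08],[0,0,0.1],[0,0,0.11],[0,0,0.11],[0,0,0.11],[0,0,0.11],[0,0,0.11]],"claw":[200,200,200,200,200,200,200,200,200,200]}' >/dev/null && B
```

```text
t25.9 yaw-2.3 Tz0.041 Fz0.2 Fxy1.3 tcp[ 494.5 -190.1  112.8] W101 top186 rim[ 489.9 -190.3   92.3] grip-mouth10.3 rms0.19
t26.9 yaw-12.2 Tz0.062 Fz1.0 Fxy1.4 tcp[ 494.5 -190.1  112. ] W101 top186 rim[ 490.  -189.6   91.5] grip-mouth9.5 rms0.18
```

```bash
B(){ python3 check.py .14; }
python3 -m crank '{"travel":[[0,0,0],[0,0,0.0005],[0,0,0.001],[0,0,0.001],[0,0,0.001],[0,0,0.001],[0,0,0.001],[0,0,0.001],[0,0,0.001],[0,0,0.001]],"delta_rot":[[0,0,0.01],[0,0,0.02],[0,0,0.03],[0,0,0.04],[0,0,0.055],[0,0,0.055],[0,0,0.055],[0,0,0.055],[0,0,0.055],[0,0,0.055]],"claw":[200,200,200,200,200,200,200,200,200,200]}' >/dev/null; B && python3 -m crank '{"travel":[[0,0,0],[0,0,0.0005],[0,0,0.001],[0,0,0.001],[0,0,0.001],[0,0,0.001],[0,0,0.001],[0,0,0.001],[0,0,0.001],[0,0,0.001]],"delta_rot":[[0,0,0.01],[0,0,0.02],[0,0,0.03],[0,0,0.04],[0,0,0.055],[0,0,0.055],[0,0,0.055],[0,0,0.055],[0,0,0.055],[0,0,0.055]],"claw":[200,200,200,200,200,200,200,200,200,200]}' >/dev/null && B && python3 -m crank '{"travel":[[0,0,0],[0,0,0.0005],[0,0,0.001],[0,0,0.001],[0,0,0.001],[0,0,0.001],[0,0,0.001],[0,0,0.001],[0,0,0.001],[0,0,0.001]],"delta_rot":[[0,0,0.01],[0,0,0.02],[0,0,0.03],[0,0,0.04],[0,0,0.055],[0,0,0.055],[0,0,0.055],[0,0,0.055],[0,0,0.055],[0,0,0.055]],"claw":[200,200,200,200,200,200,200,200,200,200]}' >/dev/null && B
```

```text
t28.0 yaw-17.1 Tz0.081 Fz0.7 Fxy2.1 tcp[ 494.5 -190.1  111.5] W101 top186 rim[ 490.1 -189.2   91.1] grip-mouth9.1 rms0.18
t29.1 yaw-22.1 Tz0.022 Fz0.7 Fxy1.7 tcp[ 494.5 -190.1  111.1] W101 top186 rim[ 490.2 -188.9   90.6] grip-mouth8.6 rms0.18
t30.1 yaw-27.0 Tz0.155 Fz0.6 Fxy4.4 tcp[ 494.6 -190.3  110.8] W101 top186 rim[ 490.4 -188.7   90.4] grip-mouth8.4 rms0.19
```

Snugging: about 1.2 rad turned and the torque is starting to rise. From here 2° steps.

```bash
B(){ python3 check.py .2; }
python3 -m crank '{"travel":[[0,0,0],[0,0,0],[0,0,0],[0,0,0],[0,0,0],[0,0,0],[0,0,0],[0,0,0],[0,0,0],[0,0,0]],"delta_rot":[[0,0,0.005],[0,0,0.01],[0,0,0.015],[0,0,0.02],[0,0,0.022],[0,0,0.022],[0,0,0.022],[0,0,0.022],[0,0,0.022],[0,0,0.022]],"claw":[200,200,200,200,200,200,200,200,200,200]}' >/dev/null; B && python3 -m crank '{"travel":[[0,0,0],[0,0,0],[0,0,0],[0,0,0],[0,0,0],[0,0,0],[0,0,0],[0,0,0],[0,0,0],[0,0,0]],"delta_rot":[[0,0,0.005],[0,0,0.01],[0,0,0.015],[0,0,0.02],[0,0,0.022],[0,0,0.022],[0,0,0.022],[0,0,0.022],[0,0,0.022],[0,0,0.022]],"claw":[200,200,200,200,200,200,200,200,200,200]}' >/dev/null && B
```

```text
t31.1 yaw-29.0 Tz0.279 Fz1.3 Fxy5.1 tcp[ 494.6 -190.3  110.8] W101 top186 rim[ 490.4 -188.5   90.1] grip-mouth8.1 rms0.19
```

Torque is 0.28 N m, ample and well under 0.5, and the rim is down about 4.2 mm from the start. I'll let go, rise and look.

```bash

python3 -m crank '{"travel":[[0,0,0],[0,0,0],[0,0,0],[0,0,0],[0,0,0],[0,0,-0.03],[0,0,-0.08],[0,0,-0.14],[0,0,-0.2],[0,0,-0.25]],"delta_rot":[[0,0,0],[0,0,0],[0,0,0],[0,0,0],[0,0,0],[0,0,0],[0,0,0],[0,0,0],[0,0,0],[0,0,0]],"claw":[195,180,120,60,0,0,0,0,0,0]}'
python3 - <<'E'
from h import *
out=[]
for n,(x,y) in (("scene",(150,110)),("side",(270,115))):
    d=ctrl.get_image(n);b=cv2.resize(d["img"][y:y+75,x:x+75],None,fx=5,fy=5,interpolation=cv2.INTER_CUBIC);out.append(b)
    q=cv2.cvtColor(b,cv2.COLOR_BGR2HSV);m=(q[...,0]<14)&(q[...,1]>170)&(q[...,2]>150);m[:140]=0
    print(n,[float(np.where(m[:,u])[0].max()/5) for u in (150,170,190,210) if m[:,u].any()])
a=np.hstack(out)
w=ctrl.get_image("wrist")["img"][90:290,130:400];w=cv2.resize(w,(270,200))
s=cv2.resize(ctrl.get_image("scene")["img"],(480,360))[:200]
cv2.imwrite("pics/c7.png",np.vstack([a,np.hstack([w,s])]))
E
```

```text
time: 32.2
eef_pos: [0.4947, -0.1901, 0.2135]
orientation: [3.039, -0.786, 0.01]
force: [1.0, -0.3, -0.5]
width: 0.999
scene [49.6, 51.2, 51.6, 50.6]
side [49.2, 51.0, 51.4, 51.2]
```

View pics/c7.png

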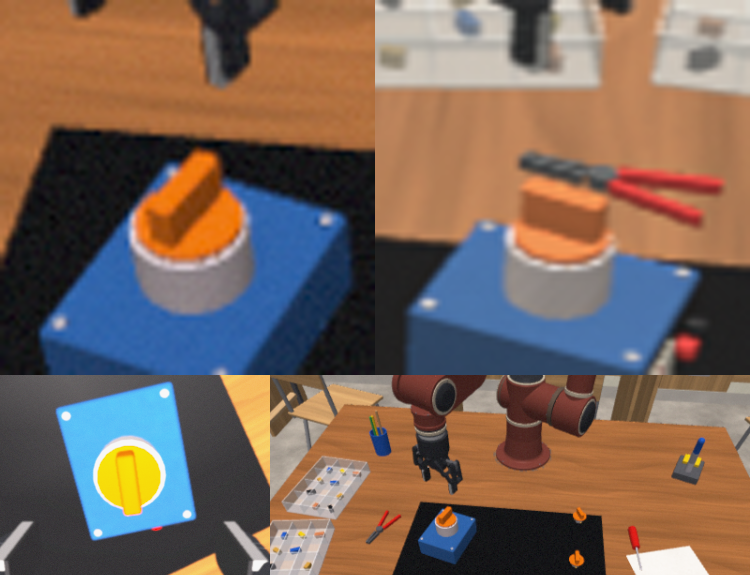

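```bash
python3 -c "
from plant import ctrl
o=ctrl.get_obs();print(o['time'],o['force'],o['eef_pos'],o['dq'].round(3));print(ctrl.hand_in())"
```

```text
32.4 [ 0.06883002  0.32541345 -1.98573661] [ 0.49437655 -0.18999494  0.21130058] [ 0.     0.017  0.036 -0.001 -0.002  0.002]
the job is handed in; nothing more can be done
None
```

The box is closed: the orange plug is screwed into the collar, and I let go and handed in at 32 s. I set the largest plug in the mouth and turned it backward with loose jaws. At about 30° it dropped onto the start, which the wrist camera read as 11.8 mm and the fixed cameras as about 8.5 mm. I then turned it forward about 1.25 rad until it was snug.

**Torque:** the last forward reading was 0.28 N m, and the highest backward reading was 0.17 N m. That backward peak came when pad friction briefly stopped the plug sliding up, so I opened the jaws slightly and followed its rise instead. I only read torque between moves, so brief peaks in between were not seen.

**Last checks:**
- **Seating:** the final views show the rim flat and level on the collar.
- **Distance drawn down:** it measured about 4.2 mm in the wrist view and 3.7 mm in the fixed views, against 4.4 mm expected. That is within my measuring error of under 1 mm, but not an exact confirmation of fully home.
- **Disagreement:** the wrist camera's absolute height was off by about 12 mm, so I used it only for changes in height.
- **Other objects:** the pliers and screwdriver appear where they were. The last picture did not include the multimeter or breadboard, but the arm never went near them.

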